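# Draw the guarded bolt of the knife box with the hook rod

## Task

The sprung lid of the knife box is held shut by a bolt under the clear guard, where no hand can get in. Take the hooked rod off its wooden rests, reach in under the guard with it and draw the bolt towards you until the lid springs open, then lay the rod back in both notches of its rests, hook down and lying the same way round as before, and let go. Leave the other things on the bench where they are.

Things in the scene. Friction and masses are not known exactly. Their poses are not given: they have to be found in the camera images.
- rod_grip (a point): Grip point of the loose hooked rod, on its axis: x along the rod towards the hook, z up when the hook points down. Square wooden handle 24 x 24 mm from x = -60 to +50 mm, collar 20 mm across to x = 62 mm, then a straight 8 mm steel shank to x = 190 mm, where it bends square down into the hook prong. About 180 g, balances 20 mm ahead of the grip point.
- hook_tip (a point): Lower end of the rod's hook prong (8 mm diameter), 190 mm ahead of and 42 mm below the grip point; axes as the rod's.
- cradle: Fixed wooden rests of the rod: base 210 x 90 x 12 mm with two notched posts 12 mm thick. Origin on the bench below the grip point of the lying rod; x towards the hook end. Rear post at x = -45 mm carries the handle: notch floor 63 mm above the bench, 28 mm wide. Notches are straight for 10 mm and flare above; cheeks end 25 mm above the floor. Between the posts the handle is free to grip from above.
- rest_post (a point): Middle of the notch floor of the front post of the rests, which carries the shank: x = 120 mm of the cradle, 71 mm above the bench, notch 20 mm wide.
- rest_grip (a point): Where the rod's grip point belongs in the rests (75 mm above the bench), axes of the cradle.
- rest_hook (a point): Where the rod's hook tip belongs in the rests (190 mm ahead of rest_grip, 33 mm above the bench).
- unit: Fixed knife box with clear guard and bolt. Origin on the bench under the guard; x points from the guard's open mouth inwards, away from the robot. Plywood base 180 mm wide, 10 mm thick, from x = -100 to +200 mm. The guard is a tunnel from x = -85 to +50 mm, then from x = 55 to 195 mm a box 32 mm high with a sprung lid.
- guard_mouth (a point): Upper middle of the guard's open mouth: x = -85 mm of the unit, at the roof's underside, 150 mm above the bench (roof top 156 mm). Side walls at y = -83 and +83 mm, 161 mm apart inside. The hook goes in here.
- block_area (a point): Unit origin, raised to the top of the base (z = 10 mm). Here, parallel to x, stands the fixed bolt block, 20 mm wide, 10 to 33 mm above the bench, reaching at least from x = -70 to +40 mm. Its centreline, which is also the bolt's, lies anywhere up to 34 mm to either side of the unit's; this is not reported: feel or look for it. Straps at its far end (x 9 to 57 mm) are 29 mm wide, up to 49 mm high.
- tab_area (a point): A fixed point of the unit, 81 mm above its origin, level with the top of the bolt's tab. The 13 mm wide bolt bar lies on the block, up to 45 mm high. On it stands the tab: 22 mm wide, 5 mm thick, with 4 mm wide lips at both sides projecting 8 mm away from the mouth: the far face is a pocket 14 mm wide for the hook. The far face starts between x = -14 and +8 mm (not reported).
- lid_edge (a point): Middle of the front edge of the lid, top side: x = 55 mm of the unit and 32 mm above the bench when shut, about 165 mm above the bench when sprung fully open (lid 140 x 178 mm, hinged along its far edge). The bolt's tongue holds it down; drawing the tab 8 to 33 mm towards the mouth frees it. The bolt can be drawn 44 mm or more, drags with 2 to 5 N and stays where left.
- red_bin: Bystander: open red plastic bin with plywood offcuts, 150 x 110 x 75 mm; origin at the centre of its underside
- glue: Bystander: white glue bottle, 60 mm across, 170 mm tall; origin at the centre of its underside
- mallet: Bystander: wooden mallet lying down, 240 mm long; origin at the middle of its underside
- sanding_block: Bystander: cork and rubber sanding block, 100 x 62 x 30 mm; origin at the centre of its underside
- blanks: Bystander: stack of six cross-shaped plywood blanks, 170 x 110 x 36 mm; origin at the centre of its underside
- rod: The whole hooked rod, origin at its grip point (see rod_grip).
Mind the look-alikes: they are no part of the job. What is shaped like the cradle but yellow is not meant.

How it is judged:
By the outcome, as a careful person would: the job done as asked, in the order asked, and still so for the second after the job is handed in, with the robot touching nothing.
It also fails if it takes over 72 s, if anything falls off the work surface, if the arm or the gripper's body presses on something with over 40 N, if the wrist force passes 120 N, or if a joint passes its speed limit or range.

## Robot

A 6-joint arm with a two-finger parallel gripper is mounted at the origin on the work surface. World frame = base frame: x ahead of the robot, y to its left, z up, the work surface at z = 0. Lengths are in m, angles in rad, forces in N, time in s.
With the tool pointing down it reaches from about 0.25 to 0.775 m from the base axis. Payload 4 kg.
Tool frame: the origin (TCP) lies at the very end of the fingers, on their centre line; the grasp point (between the pads) lies 19 mm behind it; z points along the fingers, y is the direction in which the jaws open and shut (so a half turn about z gives the same grasp; the last joint's range is limited). The gripper opens to 94 mm and grips with 3 to 60 N. Pads are 16 mm wide; open, the fingers measure 119 mm over their backs; the gripper's body (75 mm by 177 mm) begins 78 mm behind the grasp point.
Start: joints at [1.225, 0.087, 1.371, -0, 1.684, -0.103], TCP at [0.132, 0.534, 0.206] pointing down, gripper open.
Joint ranges: [-3.1, 3.1], [-0.76, 2.03], [0.27, 2.55], [-1.08, 4.22], [0.17, 2.65], [-2.57, 2.57]. Speed limits (rad/s): [2.79, 2.79, 3.14, 3.14, 3.14, 3.14].

## Interface

Orientations are given as a 3x3 rotation matrix whose columns are the frame's x, y, z axes.
In Python, from rig import manip gives the robot as it stands. Calls block until the motion is done:
- manip.movep(position, orientation): joint-space move of the TCP to a pose.
- manip.move_straight(position, rate=0.15, frame=None, until_force=None): straight line of the TCP; frame=None keeps the orientation; rate is the mean speed in m/s. With until_force (N) it stops when the force on the tool has changed by that much, and returns True; else False.
- manip.move_j(angles): joint-space move.
- manip.command_gripper(opening): finger opening in m; the grip force is fixed at half the most; returns when the fingers have stopped.
- manip.wait(seconds).
- manip.ik(position, orientation): joint angles nearest the present ones, or None.
- manip.get_image(name): name is "side" or "top" or "wrist"; returns a dict with "img" (384x512x3 uint8, red, green, blue), "depth" (384x512 float32, m along the optical axis (not along the pixel's ray), 0 where there is no reading), "K" (3x3 intrinsics, pixels), "R" (3x3) and "t" (3): a world point X has camera coordinates R X + t. Camera axes: x right, y down, z forward; pixel columns grow to the right and rows downward; lengths in m; the calibration is good to about 2 mm. The wrist camera is an equidistant fisheye: a pixel r from the principal point sees the ray r / f radians off the axis. A picture is of the moment at which its call begins.
A pose or a line that the arm cannot do raises manip.MotionError and nothing moves.
- manip.close_job(): hands the job in, once; it reports no verdict.
Readings, each from a call of its own:
- manip.read_time(): time.
- manip.read_joints(): joint angles.
- manip.read_dq(): joint speeds.
- manip.read_effort(): joint torques, N m.
- manip.read_ee_pos(): TCP position.
- manip.read_eef_rot(): TCP orientation.
- manip.read_force(): force on the tool from outside, world axes, zero at the start.
- manip.read_ft_torque(): the same for the moment, N m.
- manip.read_width(): finger opening in m.
Only numpy, scipy, OpenCV 4.12 (cv2) and the standard library are available. Lean on these libraries where they do the work, as an engineer would, in place of code of your own. Each camera call takes 0.05 s, during which the arm holds its last target.

## Working session

There is one attempt and no reset: what is moved stays moved. The work goes in short steps, each a Python script; the robot and the scene stay as the last script left them, time stands still between calls to the robot, and variables do not carry over. Pictures are saved under pics/ and viewed, and the job is handed in when it is done.

```bash
ls; mkdir -p pics; python3 - <<'E'
from rig import manip
import cv2,numpy as np
for n in ["side","top","wrist"]:
    d=manip.get_image(n); cv2.imwrite(f"pics/{n}0.png",d["img"][:,:,::-1]); np.savez(f"{n}0.npz",**d)
    print(n,d["K"].round(1).tolist(),d["R"].round(3).tolist(),d["t"].round(3).tolist(),(d["depth"]>0).mean())
print(manip.read_time(),manip.read_force())
E
```

```text
pics
side [[402.3, 0.0, 255.9], [0.0, 402.3, 185.5], [0.0, 0.0, 1.0]] [[-0.976, -0.219, 0.004], [-0.112, 0.482, -0.869], [0.188, -0.848, -0.495]] [0.479, 0.157, 1.339] 0.995269775390625
top [[349.8, 0.0, 258.6], [0.0, 349.8, 194.1], [0.0, 0.0, 1.0]] [[0.008, -1.0, -0.004], [-0.984, -0.007, -0.179], [0.179, 0.005, -0.984]] [-0.013, 0.486, 1.154] 0.9960378011067709
wrist [[297.3, 0.0, 258.5], [0.0, 297.3, 194.3], [0.0, 0.0, 1.0]] [[0.242, 0.97, -0.002], [0.934, -0.232, 0.271], [0.263, -0.067, -0.963]] [-0.549, -0.028, 0.392] 0.9955851236979166
0.15 [-0.32135766 -2.00881827  0.07626816]
```

View pics/side0.png

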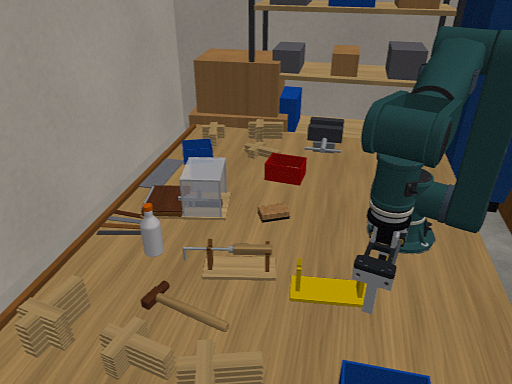

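View pics/top0.png

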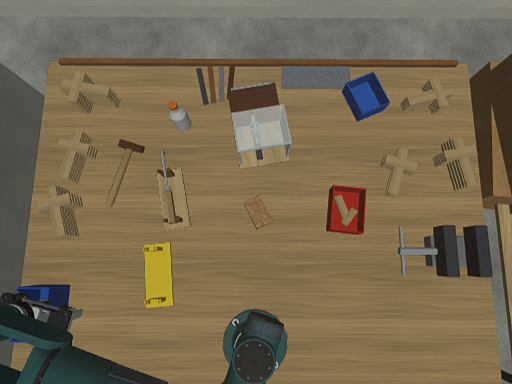

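View pics/wrist0.png

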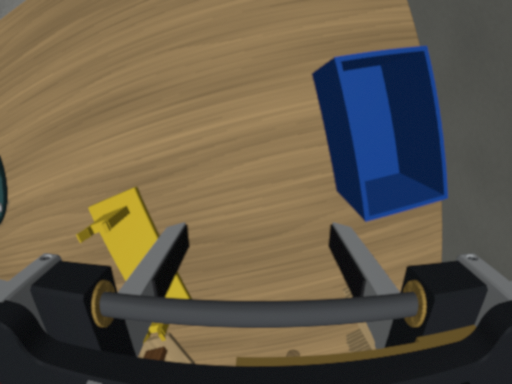

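The top view shows the wooden rests with the rod near (172,197), hook end at (163,152). The knife box with its guard is near (260,130), and the yellow look-alike near (158,275). The side view shows the same layout. I'll zoom in on both.

```bash
python3 - <<'E'
import cv2,numpy as np
t=cv2.imread("pics/top0.png"); s=cv2.imread("pics/side0.png")
a=cv2.resize(t[75:240,145:300],None,fx=3.6,fy=3.6,interpolation=cv2.INTER_CUBIC); cv2.imwrite("pics/top_z.png",a)
b=cv2.resize(s[150:290,140:290],None,fx=4.2,fy=4.2,interpolation=cv2.INTER_CUBIC); cv2.imwrite("pics/side_z.png",b)
E
```

```text
(no output)
```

View pics/top_z.png

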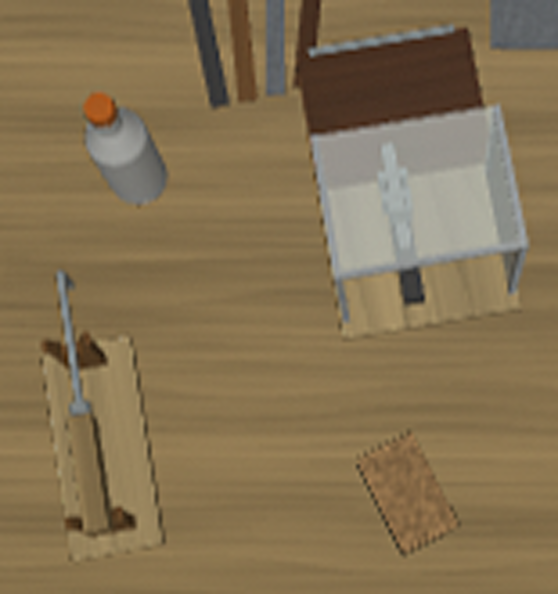

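View pics/side_z.png

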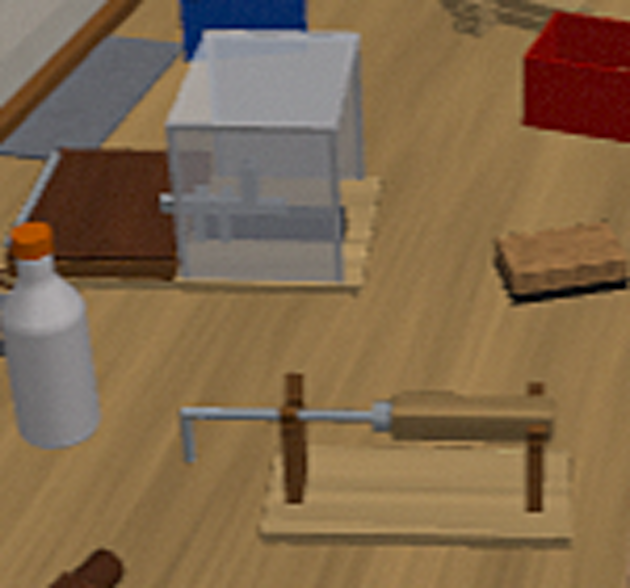

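```bash
cat > h.py <<'E'
import numpy as np,cv2
def ray(d,u,v,fish=False):
    K=d["K"];x=(u-K[0,2])/K[0,0];y=(v-K[1,2])/K[1,1]
    if fish:
        r=np.hypot(x,y); s=np.sin(r)/r if r>1e-9 else 1.; c=np.array([x*s,y*s,np.cos(r)])
    else: c=np.array([x,y,1.])
    R=d["R"];return -R.T@d["t"], R.T@c
def onz(d,u,v,z,fish=False):
    o,w=ray(d,u,v,fish); return o+w*(z-o[2])/w[2]
def cloud(d,fish=False):
    K=d["K"];v,u=np.mgrid[0:384,0:512];x=(u-K[0,2])/K[0,0];y=(v-K[1,2])/K[1,1]
    if fish:
        r=np.hypot(x,y)+1e-12;x,y=x/r*np.tan(r),y/r*np.tan(r)
    z=d["depth"];c=np.stack([x*z,y*z,z],-1)
    return (c-d["t"])@d["R"]
def two(d1,p1,d2,p2):
    o1,w1=ray(d1,*p1);o2,w2=ray(d2,*p2);w1/=np.linalg.norm(w1);w2/=np.linalg.norm(w2)
    s=np.linalg.lstsq(np.stack([w1,-w2],1),o2-o1,rcond=None)[0]
    a,b=o1+s[0]*w1,o2+s[1]*w2;return (a+b)/2,np.linalg.norm(a-b)
E
python3 - <<'E'
from h import *
t=dict(np.load("top0.npz"));s=dict(np.load("side0.npz"))
np.set_printoptions(precision=4,suppress=True)
Z=lambda a,b:(145+a/3.6-.36,75+b/3.6-.36)
print("cradle corners front L,R,rear R,L");
for p in [(40,345),(132,338),(163,543),(72,560)]: print(onz(t,*Z(*p),.012))
print("rod: tipbend, collar, rear");
for p,z in [((63,276),.079),((80,407),.085),((99,530),.087)]: print(onz(t,*Z(*p),z))
print("unit base near corners");
for p in [(345,337),(517,307)]: print(onz(t,*Z(*p),.01))
print("guard mouth roof corners (top 156)");
for p in [(338,276),(524,244)]: print(onz(t,*Z(*p),.156))
print("far roof corners");
for p in [(312,135),(499,106)]: print(onz(t,*Z(*p),.156))
print("block near end top (z 33)");
for p in [(403,304),(424,301),(400,270)]: print(onz(t,*Z(*p),.033))
P=cloud(t)
for n,(u,v) in dict(inside=Z(360,215),block=Z(413,285),tab=Z(393,185),bench=Z(250,300)).items(): print(n,P[int(round(v)),int(round(u))])
# rod-ish cloud
m=(P[...,2]>.06)&(P[...,2]<.11)
v,u=np.nonzero(m[130:235,150:195]);print(len(v))
Q=P[130:235,150:195][m[130:235,150:195]]; 
for q in Q[::6]: print(q)
E
```

```text
cradle corners front L,R,rear R,L
[0.5748 0.3581 0.012 ]
[0.5826 0.2672 0.012 ]
[0.3798 0.2277 0.012 ]
[0.3628 0.3144 0.012 ]
rod: tipbend, collar, rear
[0.6253 0.3197 0.079 ]
[0.498 0.295 0.085]
[0.3844 0.271  0.087 ]
unit base near corners
[0.5857 0.0563 0.01  ]
[ 0.6177 -0.1145  0.01  ]
guard mouth roof corners (top 156)
[0.6032 0.0547 0.156 ]
[ 0.6337 -0.1092  0.156 ]
far roof corners
[0.7348 0.0805 0.156 ]
[ 0.7637 -0.0877  0.156 ]
block near end top (z 33)
[ 0.6134 -0.0012  0.033 ]
[ 0.6166 -0.0218  0.033 ]
[0.6479 0.002  0.033 ]
inside [0.6605 0.035  0.157 ]
block [ 0.6316 -0.0096  0.0344]
tab [0.6879 0.0066 0.1564]
bench [0.625  0.153  0.0029]
484
[0.6299 0.3239 0.0788]
[0.6266 0.3202 0.0668]
[0.6116 0.3188 0.081 ]
[0.6061 0.3165 0.0759]
[0.5949 0.3187 0.0782]
[0.5896 0.3132 0.0722]
[0.5821 0.3122 0.0741]
[0.5699 0.3098 0.0806]
[0.5634 0.3133 0.0789]
[0.5571 0.3335 0.0892]
[0.5602 0.31   0.0777]
[0.5632 0.2928 0.0664]
[0.5557 0.3188 0.0816]
[0.5556 0.2983 0.0827]
[0.5511 0.324  0.0861]
[0.5535 0.3064 0.0771]
[0.546  0.3285 0.0927]
[0.5517 0.3151 0.0699]
[0.5521 0.295  0.0687]
[... 726 characters left out ...]
53 0.0705]
[0.4369 0.2783 0.084 ]
[0.4336 0.2848 0.0836]
[0.4301 0.2909 0.0847]
[0.4304 0.2714 0.0837]
[0.4261 0.2761 0.0905]
[0.4231 0.2864 0.0877]
[0.4257 0.2714 0.0691]
[0.4196 0.2758 0.09  ]
[0.417  0.2871 0.084 ]
[0.4183 0.2698 0.0744]
[0.4135 0.2731 0.0865]
[0.4098 0.2788 0.0892]
[0.4069 0.2861 0.0855]
[0.4077 0.2678 0.0803]
[0.4031 0.2749 0.0902]
[0.4001 0.2885 0.0876]
[0.4005 0.2695 0.0852]
[0.3974 0.2898 0.0819]
[0.3968 0.2684 0.0888]
[0.3942 0.3032 0.0803]
[0.3937 0.2819 0.0863]
[0.395  0.265  0.0757]
[0.3903 0.298  0.0864]
[0.3905 0.2786 0.0861]
[0.3917 0.2615 0.0756]
[0.3873 0.2952 0.0841]
[0.3872 0.2751 0.0861]
[0.3841 0.2985 0.0833]
[0.3836 0.2774 0.0892]
[0.3811 0.2825 0.0812]
```

```bash
cat >> h.py <<'E'
np.set_printoptions(precision=4,suppress=True)
def down(yaw):  # tool z down, tool y across the rod; tool x along yaw
    c,s=np.cos(yaw),np.sin(yaw); return np.array([[c,s,0],[s,-c,0],[0,0,-1.]])
def snap(manip,name,tag):
    d=manip.get_image(name);cv2.imwrite(f"pics/{tag}.png",d["img"][:,:,::-1]);np.savez(tag+".npz",**d);return d
E
python3 - <<'E'
from rig import manip
from h import *
print(manip.read_eef_rot()); w=dict(np.load("wrist0.npz")); C=-w["R"].T@w["t"]; print("cam in tool",manip.read_eef_rot().T@(C-manip.read_ee_pos()), "axis in tool",manip.read_eef_rot().T@w["R"][2])
y=np.radians(11.4)
for a in (y,y+np.pi):
    print(manip.ik(np.array([.44,.282,.056]),down(a)),manip.ik(np.array([.53,-.04,.1]),down(a)),manip.ik(np.array([.53,-.04,.3]),down(a)))
E
```

```text
[[-0.9707  0.2404 -0.0006]
 [ 0.2404  0.9707 -0.0016]
 [ 0.0002 -0.0017 -1.    ]]
cam in tool [ 0.0791 -0.0001 -0.1793] axis in tool [-0.2712 -0.0005  0.9625]
[ 0.4614  0.1058  1.6533 -0.      1.3825  1.8333] [-0.182   0.0913  1.5775 -0.      1.4728  1.1898] [-0.182   0.0469  1.2278 -0.      1.8669  1.1898]
[ 0.4614  0.1058  1.6533 -0.      1.3825 -1.3083] [-0.182   0.0913  1.5775 -0.      1.4728 -1.9518] [-0.182   0.0469  1.2278 -0.      1.8669 -1.9518]
```

```bash
python3 - <<'E'
from rig import manip
from h import *
a=np.radians(11.2)+np.pi
manip.movep(np.array([.44,.282,.20]),down(a)); print(manip.read_time()); snap(manip,"wrist","w_rod")
manip.movep(np.array([.52,-.045,.22]),down(a)); print(manip.read_time()); snap(manip,"wrist","w_unit")
E
```

```text
1.625
2.95
```

View pics/w_rod.png

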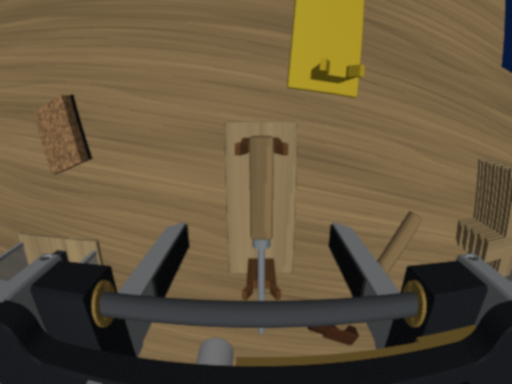

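View pics/w_unit.png

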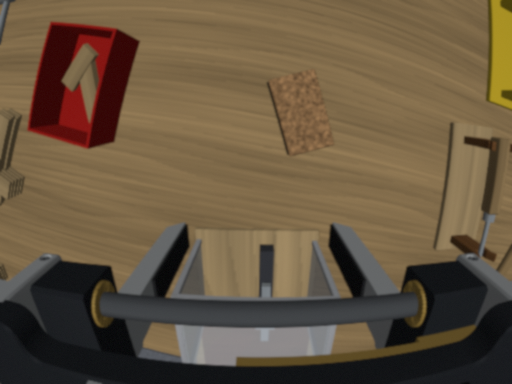

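The first view shows the handle from (261,136) to (261,240) with the shank running down to (262,330). The second shows the guard mouth, partly hidden by the gripper bar, with the dark block end at (266,255). I'll turn the camera round to see the guard properly.

```bash
python3 - <<'E'
from rig import manip
from h import *
w=dict(np.load("w_rod.npz"))
# handle edges by cloud: points with z>.08 near rod
P=cloud(w,True); 
m=np.zeros((384,512),bool); m[130:275,235:290]=True
m&=(P[...,2]>.08)&(P[...,2]<.095)
v,u=np.nonzero(m)
for r in (140,155,165,175,185,195,205,215,225,235):
    c=u[v==r]; c.sort(); print(r,c.min(),c.max(),len(c), onz(w,c.min()-.5,r,.087,True),onz(w,c.max()+.5,r,.087,True))
print("rear",onz(w,261,135.5,.087,True),"collar/handle",onz(w,261,239.5,.087,True))
manip.movep(np.array([.49,-.045,.25]),down(np.radians(10.7))); print(manip.read_time()); snap(manip,"wrist","w_unit2")
E
```

```text
140 249 273 25 [0.3904 0.2628 0.087 ] [0.3856 0.2869 0.087 ]
155 238 273 27 [0.4072 0.2549 0.087 ] [0.4003 0.29   0.087 ]
165 250 272 23 [0.4148 0.2685 0.087 ] [0.4104 0.291  0.087 ]
175 250 272 23 [0.4249 0.2704 0.087 ] [0.4204 0.2931 0.087 ]
185 250 272 23 [0.4351 0.2724 0.087 ] [0.4305 0.2953 0.087 ]
195 250 272 23 [0.4454 0.2743 0.087 ] [0.4409 0.2974 0.087 ]
205 250 272 23 [0.456  0.2763 0.087 ] [0.4514 0.2996 0.087 ]
215 250 272 23 [0.4668 0.2783 0.087 ] [0.4621 0.3019 0.087 ]
225 250 272 23 [0.4778 0.2804 0.087 ] [0.4731 0.3043 0.087 ]
235 250 272 23 [0.4892 0.2825 0.087 ] [0.4844 0.3067 0.087 ]
rear [0.3837 0.274  0.087 ] collar/handle [0.492  0.2957 0.087 ]
5.65
```

View pics/w_unit2.png

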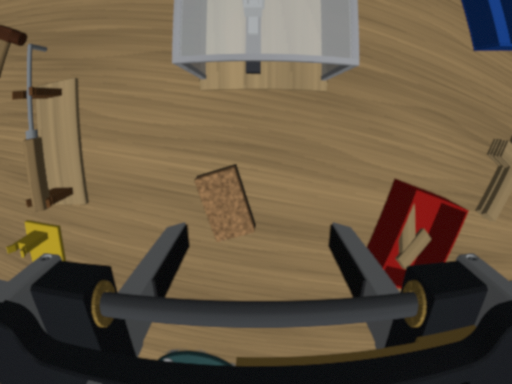

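The rod's handle measures 110 mm with a yaw of 11.3°, which matches the spec. I'll go closer over the guard.

```bash
python3 - <<'E'
from rig import manip
from h import *
manip.movep(np.array([.585,-.025,.22]),down(np.radians(10.7))); print(manip.read_time()); d=snap(manip,"wrist","w_unit3")
a=cv2.resize(d["img"][0:250,130:390,::-1],None,fx=3,fy=2.4,interpolation=cv2.INTER_CUBIC); cv2.imwrite("pics/w_unit3z.png",cv2.resize(d["img"][0:200,130:390,::-1],None,fx=3,fy=3,interpolation=cv2.INTER_CUBIC))
E
```

```text
6.1917
```

View pics/w_unit3z.png

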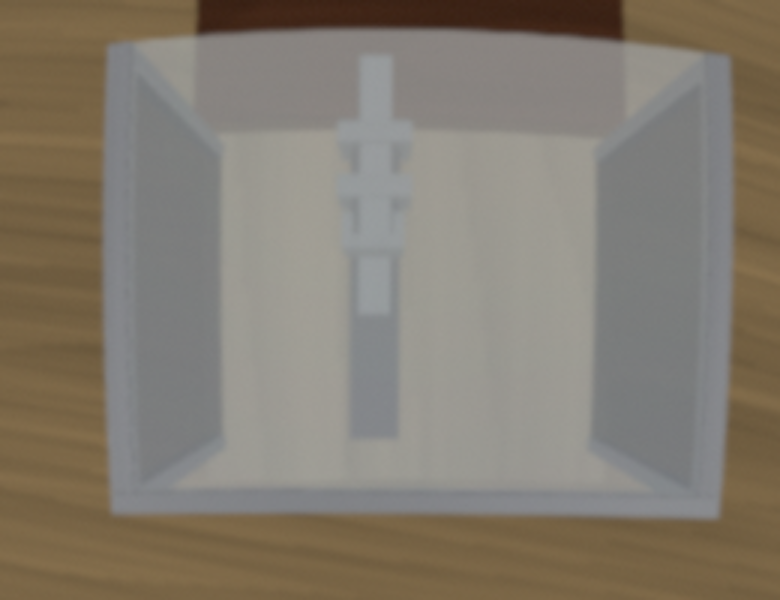

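The guard interior is clear. The tab with its lips spans about (341–406, 195–250) in the zoom, with two straps above it. I'll enhance the tab region.

```bash
python3 - <<'E'
from h import *
im=cv2.imread("pics/w_unit3.png")
z=cv2.resize(im[30:120,230:280],None,fx=8,fy=6.6,interpolation=cv2.INTER_CUBIC).astype(float)
z=np.clip((z-110)*2.6,0,255).astype(np.uint8)
z=cv2.resize(im[30:110,225:290],None,fx=7.4,fy=7.4,interpolation=cv2.INTER_NEAREST).astype(float)
z=np.clip((z-100)*2.2,0,255).astype(np.uint8);cv2.imwrite("pics/tabz.png",z)
E
```

```text
(no output)
```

View pics/tabz.png

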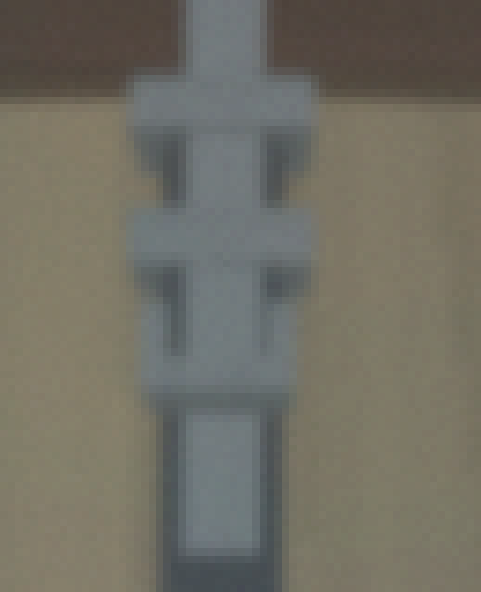

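```bash
python3 - <<'E'
from h import *
w=dict(np.load("w_unit3.npz"))
f=lambda n,u,v,z:print(n,onz(w,u,v,z,True))
f("tab front",254.5,82,.081);f("tabL",244,82,.081);f("tabR",264.9,82,.081);f("lip far",254.5,70.2,.081)
f("bar near",254.6,104.7,.045);f("block@108",254.6,108,.033);f("block near end",254.5,145.7,.033)
f("strap1 bar",254.7,60,.049)
for p in [(111,514),(720,519)]: f("mouth corner",130+p[0]/3-.33,p[1]/3-.33,.156)
for p in [(108,45),(731,55)]: f("far corner",130+p[0]/3-.33,p[1]/3-.33,.156)
t=dict(np.load("top0.npz"))
E
```

```text
tab front [0.6935 0.     0.081 ]
tabL [0.6916 0.0108 0.081 ]
tabR [ 0.6955 -0.0107  0.081 ]
lip far [0.7061 0.0024 0.081 ]
bar near [ 0.6704 -0.0039  0.045 ]
block@108 [ 0.6667 -0.0045  0.033 ]
block near end [ 0.621  -0.0129  0.033 ]
strap1 bar [0.7226 0.0057 0.049 ]
mouth corner [0.6009 0.0583 0.156 ]
mouth corner [ 0.6323 -0.1143  0.156 ]
far corner [0.7342 0.0824 0.156 ]
far corner [ 0.7663 -0.0899  0.156 ]
```

Tab width (22 mm), depth (13 mm) and the collinearity with the block all match the spec. The unit's yaw is about 10.35°. Now the grasp.

```bash
python3 - <<'E'
from rig import manip
from h import *
R=down(np.radians(11.3)); g=np.array([.4425,.2853,.0])
manip.movep(g+[0,0,.18],R)
print(manip.read_time(),manip.read_force())
print(manip.move_straight(g+[0,0,.056],rate=.1,until_force=8))
print(manip.read_ee_pos(),manip.read_force())
manip.command_gripper(0.0); print("width",manip.read_width(),manip.read_force(),manip.read_time())
snap(manip,"wrist","g1")
manip.move_straight(g+[0,0,.10],rate=.06); print(manip.read_force(),manip.read_ft_torque(),manip.read_width())
manip.move_straight(g+[0,0,.20],rate=.12)
snap(manip,"wrist","g2");snap(manip,"side","g2s"); print(manip.read_time(),manip.read_width(),manip.read_ee_pos())
E
```

```text
7.5417 [-0.2278  0.6483 -0.2649]
False
[0.4431 0.2856 0.0569] [-0.2201 -0.0229 -0.3025]
width 0.02381662245270668 [ 0.3602  0.8533 -0.3768] 10.0083
[ 0.3142 -0.114  -2.2712] [-0.044   0.0891  0.0192] 0.024197779653299403
12.025 0.02372794295964595 [0.4419 0.285  0.1986]
```

View pics/g2.png

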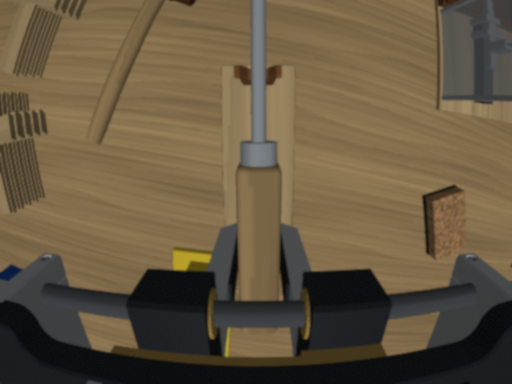

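View pics/g2s.png

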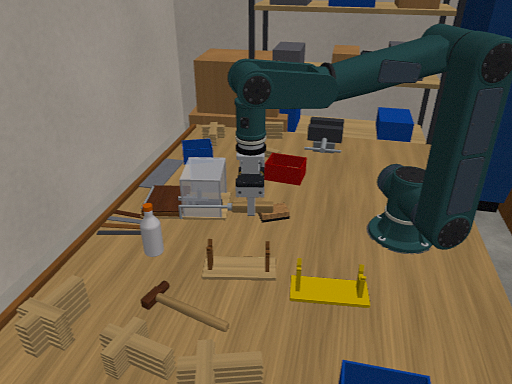

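The rod is held straight, with the shank on image column 259 in line with the tool. I'll back away from the glue bottle, go round, and line up in front of the mouth.

```bash
cat >> h.py <<'E'
yu=np.radians(10.35); dh=np.array([np.cos(yu),np.sin(yu),0]); F=np.array([.6935,0,0])
def tcp(s,zax,off=.190,lat=0): # hook prong centre s ahead of tab front, shank axis height zax
    return F+dh*(s-off)+np.array([-dh[1],dh[0],0])*lat+np.array([0,0,zax-.0181])
E
python3 - <<'E'
from rig import manip
from h import *
R=down(yu)
manip.move_straight(np.array([.36,.27,.24]),rate=.2)
p=tcp(-.115,.131)
manip.movep(p+[0,0,.1],R); manip.move_straight(p,rate=.15)
print(manip.read_time(),manip.read_ee_pos(),p,manip.read_width())
for n in("top","side","wrist"):
    d=snap(manip,n,"s1"+n)
t=cv2.imread("pics/s1top.png"); s=cv2.imread("pics/s1side.png")
cv2.imwrite("pics/s1tz.png",cv2.resize(t[80:230,200:320],None,fx=4,fy=4,interpolation=cv2.INTER_CUBIC))
cv2.imwrite("pics/s1sz.png",cv2.resize(s[140:240,150:300],None,fx=5,fy=5,interpolation=cv2.INTER_CUBIC))
E
```

```text
14.7 [ 0.3942 -0.0547  0.1138] [ 0.3935 -0.0548  0.1129] 0.023922010949463588
```

View pics/s1tz.png

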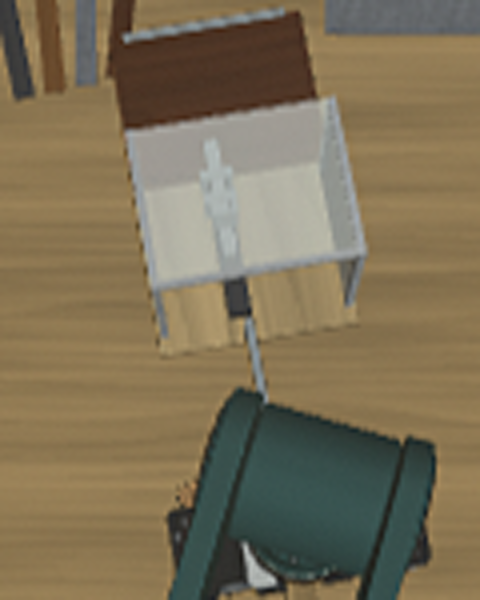

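View pics/s1sz.png

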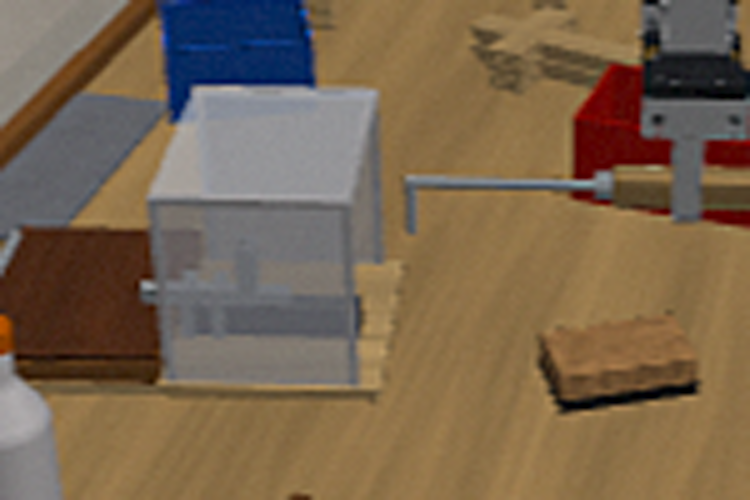

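View pics/s1wrist.png

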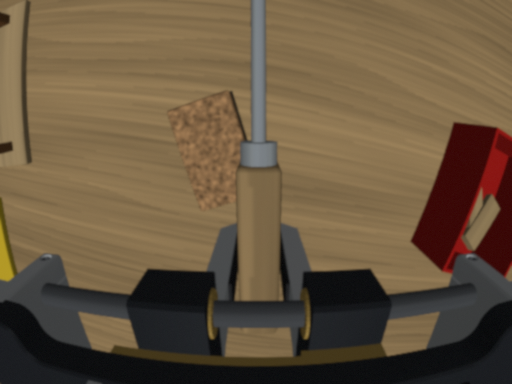

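Top view: hook end at zoom (249,320), and the dark block ends just ahead of it. Side view: bend at (410,181), tip at (411,232). I'll triangulate both.

```bash
python3 - <<'E'
from h import *
t=dict(np.load("s1top.npz"));s=dict(np.load("s1side.npz"))
T=lambda a,b:(200+a/4-.375,80+b/4-.375); S=lambda a,b:(150+a/5-.4,140+b/5-.4)
b,e=two(t,T(249,320),s,S(410,181)); print("bend",b,e)
for z in(.127,.131,.135): print(onz(t,*T(249,320),z))
# intersect side ray with vertical plane of rod line for tip & shank points
n=np.array([-dh[1],dh[0],0])
for nm,p in dict(bend=(411,183),tip=(411,233),shankrear=(590,184)).items():
    o,w=ray(s,*S(*p)); k=n@(F-o)/(n@w); X=o+k*w; print(nm,X,"s",(X-F)@dh)
for nm,p,d,z in [("tab in top, L",(201,172),t,.081),("R",(236,167),t,.081),]: print(nm,onz(d,*T(*p),z))
P=cloud(t);ax=tcp(-.115,.131);print("expected",F+dh*-.115)
# shank direction in wrist
w=dict(np.load("s1wrist.npz")); 
for v in (5,60,120):
    r=w["img"][v,235:285].astype(int); m=np.nonzero((r[:,2]-r[:,0])>-5)[0]+235; print(v,m.min(),m.max(),onz(w,(m.min()+m.max())/2,v,.131,True), n@(onz(w,(m.min()+m.max())/2,v,.131,True)-F))
E
```

```text
bend [ 0.5824 -0.0196  0.1343] 0.00034792757179915283
[ 0.5847 -0.0196  0.127 ]
[ 0.5835 -0.0195  0.131 ]
[ 0.5824 -0.0195  0.135 ]
bend [ 0.5818 -0.0204  0.1323] s -0.11352363783298805
tip [ 0.5828 -0.0202  0.0922] s -0.11250963647454273
shankrear [ 0.4594 -0.0428  0.1347] s -0.23800745451446892
tab in top, L [0.7294 0.0225 0.081 ]
R [ 0.7342 -0.0076  0.081 ]
expected [ 0.5804 -0.0207  0.    ]
5 252 264 [ 0.5327 -0.0294  0.131 ] -5.192728807705633e-05
60 252 264 [ 0.5006 -0.0353  0.131 ] -3.0149314433316378e-05
120 252 264 [ 0.4679 -0.0412  0.131 ] -1.1466054501396461e-06
```

The hook is where expected: lateral error under 1 mm, tip height 92 mm. Going in over the tab, then down behind it.

```bash
python3 - <<'E'
from rig import manip
from h import *
f0=manip.read_force()
print(manip.move_straight(tcp(.022,.131),rate=.08,until_force=5),manip.read_ee_pos()-tcp(.022,.131),manip.read_force()-f0)
for n in("top","side"): snap(manip,n,"s2"+n)
s=cv2.imread("pics/s2side.png"); t=cv2.imread("pics/s2top.png")
a=cv2.resize(s[140:230,150:270],None,fx=5,fy=5,interpolation=cv2.INTER_CUBIC)
cv2.imwrite("pics/s2sz.png",a); print(manip.read_time(),manip.read_width())
E
```

```text
False [-0.0003 -0.0001  0.0001] [-0.488   0.9964 -0.4153]
16.8083 0.023989027154236033
```

View pics/s2sz.png

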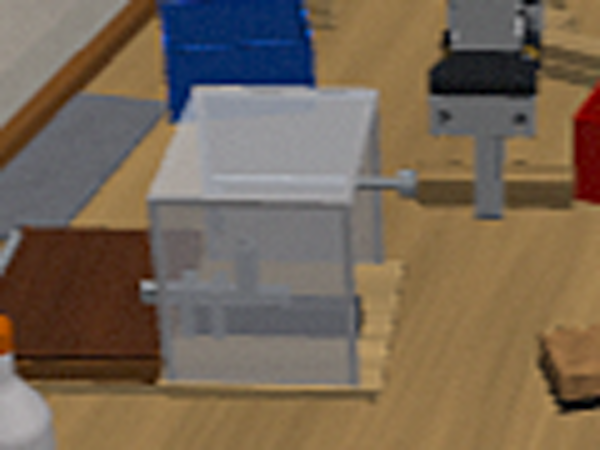

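The shank is inside over the tab, with the hook end at (210,180) past the tab at (246,260). Lowering, then pulling.

```bash
python3 - <<'E'
from rig import manip
from h import *
f0=manip.read_force()
print(manip.move_straight(tcp(.022,.102),rate=.05,until_force=5),(manip.read_ee_pos()-tcp(.022,.102)),manip.read_force()-f0)
for s in (.012,.008,.004,0,-.004,-.008):
    r=manip.move_straight(tcp(s,.102),rate=.04,until_force=15); print(s,r,(manip.read_ee_pos()-tcp(0,.102))@dh,(manip.read_force()-f0),manip.read_time())
    if r: break
snap(manip,"side","s3side");snap(manip,"wrist","s3w")
s=cv2.imread("pics/s3side.png")
cv2.imwrite("pics/s3sz.png",cv2.resize(s[140:230,150:270],None,fx=5,fy=5,interpolation=cv2.INTER_CUBIC)); print(manip.read_ft_torque())
E
```

```text
False [ 0.0001 -0.      0.    ] [ 1.103   1.0537 -0.5515]
0.012 False 0.011866853648555347 [ 1.9736 -0.3567 -0.3759] 17.9417
0.008 False 0.007845067433839793 [ 0.837   0.7296 -1.1157] 18.1917
0.004 False 0.004299643883737469 [ 2.7138  1.1397 -1.2531] 18.4417
0 False -6.319414661316645e-05 [ 2.7091  0.1203 -1.0346] 18.6917
-0.004 False -0.004321355992371806 [ 2.4247  2.1223 -0.4177] 18.9417
-0.008 False -0.008426257639205265 [1.2219 0.4317 0.2285] 19.1917
[ 0.0395 -0.1412 -0.0119]
```

View pics/s3sz.png

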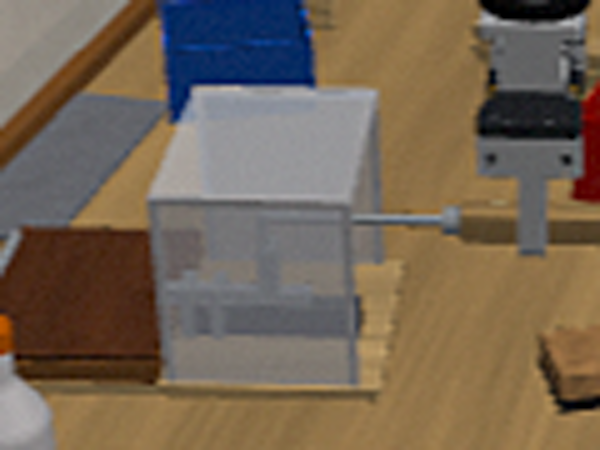

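The bolt is following: its bar end moved from about 290 to 312. Continue.

```bash
python3 - <<'E'
from rig import manip
from h import *
f0=manip.read_force()
for s in (-.014,-.020,-.026,-.030):
    r=manip.move_straight(tcp(s,.102),rate=.04,until_force=15); print(s,r,(manip.read_ee_pos()-tcp(0,.102))@dh,(manip.read_force()-f0),manip.read_time())
    d=manip.get_image("side"); P=cloud(d); b=P[130:225,140:190]; print("lid-ish high pts",(b[...,2]>.06).sum())
    if r: break
snap(manip,"side","s4side")
s=cv2.imread("pics/s4side.png")
cv2.imwrite("pics/s4sz.png",cv2.resize(s[110:230,140:270],None,fx=5,fy=5,interpolation=cv2.INTER_CUBIC)); print(manip.read_ft_torque(),manip.read_width())
E
```

```text
-0.014 False -0.014501762277593646 [-0.4645 -0.4613 -1.1607] 19.5917
lid-ish high pts 724
-0.02 False -0.020744080025348038 [-1.1383  0.1266 -1.2071] 19.9417
lid-ish high pts 1081
-0.026 False -0.026763069204974697 [-1.4986 -0.0805 -0.565 ] 20.2917
lid-ish high pts 1084
-0.03 False -0.030444943239358112 [-0.5421 -0.1928 -0.8084] 20.5917
lid-ish high pts 1085
[-0.0194  0.1507  0.0584] 0.023734637065430234
```

View pics/s4sz.png

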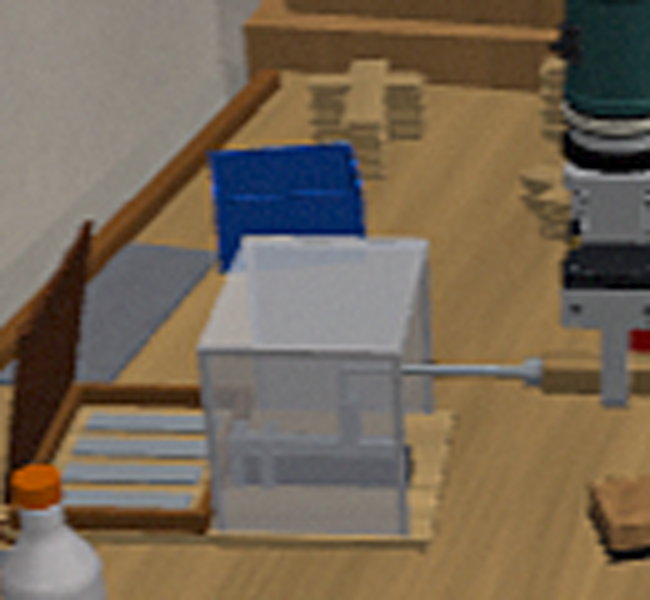

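The lid stands fully open, with its edge at about (90,225) in the zoom. Unhooking and withdrawing.

```bash
python3 - <<'E'
from rig import manip
from h import *
f0=manip.read_force()
manip.move_straight(tcp(-.0275,.102),rate=.04)
print(manip.move_straight(tcp(-.0275,.131),rate=.05,until_force=6),manip.read_force()-f0)
print(manip.move_straight(tcp(-.14,.131),rate=.1,until_force=6),manip.read_force()-f0,manip.read_ee_pos()-tcp(-.14,.131))
p=tcp(-.14,.131)
for n in("top","side","wrist"): snap(manip,n,"s5"+n)
s=cv2.imread("pics/s5side.png");t=cv2.imread("pics/s5top.png")
cv2.imwrite("pics/s5sz.png",cv2.resize(s[140:240,150:300],None,fx=5,fy=5,interpolation=cv2.INTER_CUBIC))
cv2.imwrite("pics/s5tz.png",cv2.resize(t[80:230,200:320],None,fx=4,fy=4,interpolation=cv2.INTER_CUBIC));print(manip.read_time(),manip.read_width())
E
```

```text
False [-0.1888 -0.2064 -0.8922]
False [ 1.0568  0.1546 -0.0426] [ 0.0004 -0.      0.0001]
23.1 0.02389549973505926
```

View pics/s5sz.png

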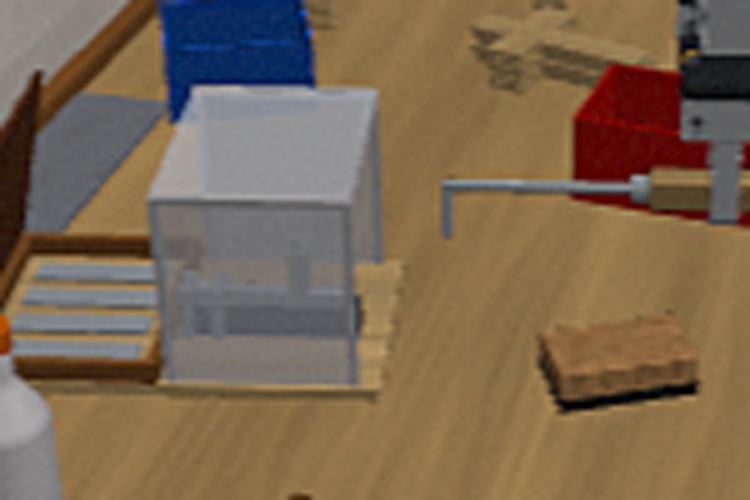

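View pics/s5tz.png

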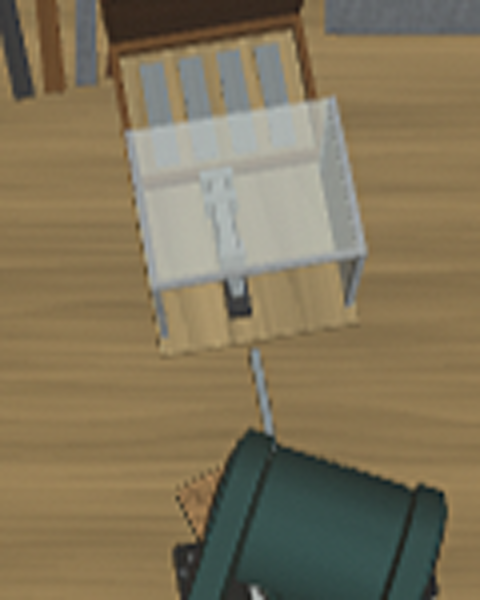

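The lid is open, the bolt is drawn and the rod is out and level. I'll check for slip, then carry it back over the rests.

```bash
python3 - <<'E'
from rig import manip
from h import *
s=dict(np.load("s5side.npz"));S=lambda a,b:(150+a/5-.4,140+b/5-.4)
n=np.array([-dh[1],dh[0],0])
for nm,p in dict(bend=(447,186),tip=(447,236),shankrear=(630,187)).items():
    o,w=ray(s,*S(*p)); k=n@(F-o)/(n@w); X=o+k*w; print(nm,X,"s",(X-F)@dh)
R=down(np.radians(11.3)); g=np.array([.4425,.2853,.0])
manip.move_straight(tcp(-.14,.255),rate=.2)
manip.movep(np.array([.36,.27,.24]),R)
manip.move_straight(g+[0,0,.20],rate=.15)
print(manip.read_ee_pos(),manip.read_time())
d=snap(manip,"wrist","s6w");snap(manip,"side","s6s")
cv2.imwrite("pics/s6sz.png",cv2.resize(cv2.imread("pics/s6s.png")[180:290,160:300],None,fx=5,fy=5,interpolation=cv2.INTER_CUBIC))
a,b=np.load("g2.npz"),d
print("shank cols before/after")
for v in (5,60,120):
  for q in(a,b):
    r=q["img"][v,235:285].astype(int); m=np.nonzero((r[:,2]-r[:,0])>-5)[0]+235; print(v,m.min(),m.max())
E
```

```text
bend [ 0.5572 -0.0249  0.1306] s -0.13859860216195236
tip [ 0.5578 -0.0248  0.0904] s -0.13794057877716556
shankrear [ 0.4321 -0.0477  0.1331] s -0.2657597823044165
[0.4425 0.2849 0.2003] 25.8833
shank cols before/after
5 252 264
5 252 264
60 252 264
60 252 264
120 252 264
120 252 264
```

View pics/s6sz.png

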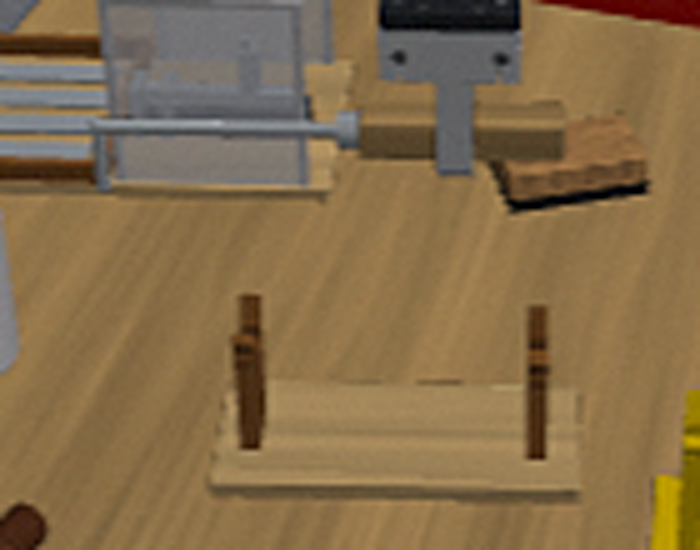

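View pics/s6w.png

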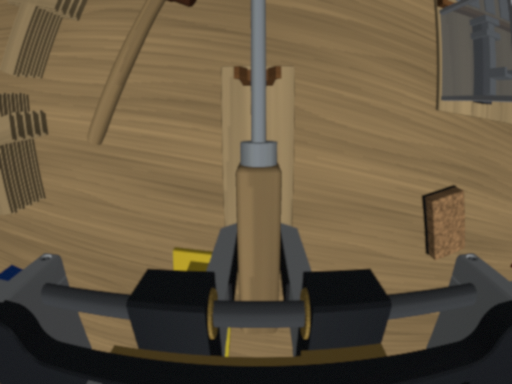

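There was no slip: the shank columns are identical to before, and the rod is level over the rests. Lowering it in.

```bash
python3 - <<'E'
from rig import manip
from h import *
g=np.array([.4425,.2853,.0]); f0=manip.read_force()
print(manip.move_straight(g+[0,0,.085],rate=.1,until_force=6),manip.read_force()-f0)
print(manip.move_straight(g+[0,0,.0565],rate=.03,until_force=5),manip.read_force()-f0,manip.read_ee_pos(),manip.read_time())
snap(manip,"side","s7s")
cv2.imwrite("pics/s7sz.png",cv2.resize(cv2.imread("pics/s7s.png")[180:290,160:300],None,fx=5,fy=5,interpolation=cv2.INTER_CUBIC))
E
```

```text
False [-0.5061 -0.1585  0.5703]
False [-0.0501  0.7649  1.2476] [0.4427 0.2854 0.0567] 28.3833
```

View pics/s7sz.png

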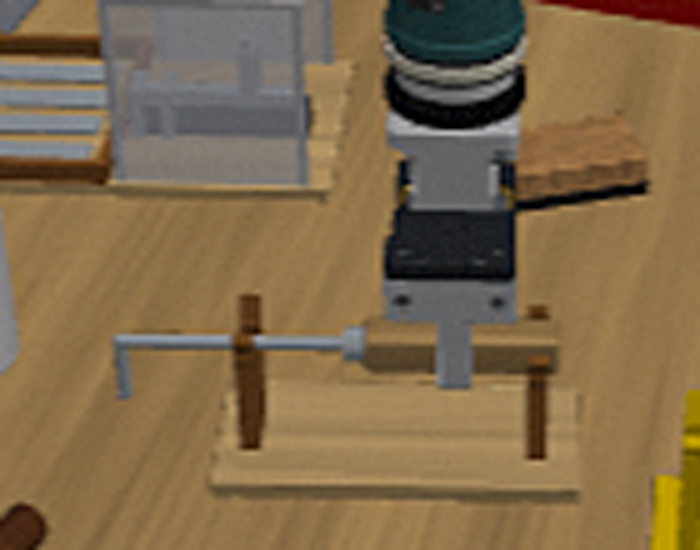

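The rod sits in both notches, so I'll release and back off.

```bash
python3 - <<'E'
from rig import manip
from h import *
g=np.array([.4425,.2853,.0])
manip.command_gripper(.034); manip.wait(.2); manip.command_gripper(.09)
manip.move_straight(g+[0,0,.20],rate=.12)
snap(manip,"wrist","e_w")
manip.movep(np.array([.30,.20,.32]),down(np.radians(11.3)))
for n in("side","top"): snap(manip,n,"e_"+n)
print(manip.read_time(),manip.read_width())
cv2.imwrite("pics/e_sz.png",cv2.resize(cv2.imread("pics/e_side.png")[130:290,130:290],None,fx=3.7,fy=3.7,interpolation=cv2.INTER_CUBIC))
cv2.imwrite("pics/e_tz.png",cv2.resize(cv2.imread("pics/e_top.png")[75:240,145:300],None,fx=3.6,fy=3.6,interpolation=cv2.INTER_CUBIC))
E
```

```text
32.3417 0.0897116179347174
```

View pics/e_sz.png

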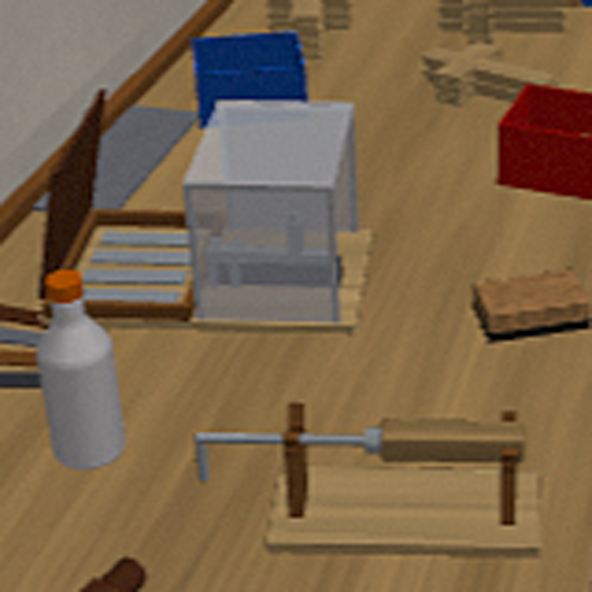

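View pics/e_tz.png

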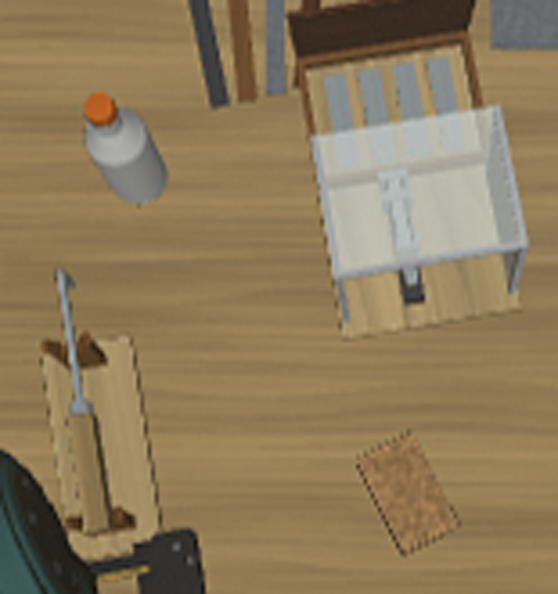

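View pics/e_w.png

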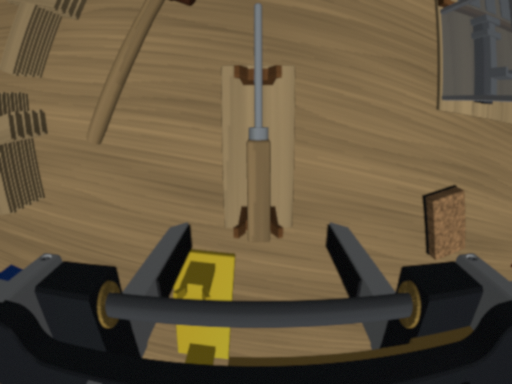

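The rod lies in both notches, with its hook end at zoom (63,273) and its collar at (80,407), as at the start. The lid is open and the bystanders are where they were. Handing in.

```bash
python3 -c "
from rig import manip
manip.wait(.3);print(manip.read_dq(),manip.read_time());manip.close_job()"
```

```text
[ 0.00150458 -0.0089472  -0.00367035  0.00042978  0.0008386   0.00056259] 32.6417
the job is handed in; nothing more can be done
```

The lid is open, the rod is back in its rests, and the job is handed in at about 32.6 s of the 72 s allowed. I gripped the rod by its handle, put the hook in over the tab and lowered it behind. I then drew the bolt about 40 mm until the lid sprang open, and laid the rod back in both notches with the hook down and the same way round.

- **Lid:** it stands fully open in the last side and top views, and the bolt is still drawn.
- **Rod:** it lies at its starting position in the top view to within about 1 pixel (roughly 3 mm). The wrist view showed no slip in the grip.
- **Bench:** the bystanders in the last close-ups (glue, sanding block, red bin, blanks, part of the mallet) looked unmoved; I judged this by eye and did not measure it.
- **Forces:** the readings I took on the wrist stayed within about 5 N, and no force stop triggered.
- **Disagreement:** the first top-camera fix of the rod was about 3 mm off the wrist-camera one. I used the wrist value and the grasp fitted. No check failed.

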